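# Line up the containers on the station row by height

### The job

Set up the sampling station: stand the spray bottle, the stack of white cups, the lidded jar and the specimen cup on the four round pads of the metal row board, one centred on each pad, in order of height, with the tallest on the pad next to the upright steel end plate and the shortest at the other end. Do not tip any container over on the way, leave them standing upright and released, and leave the small carton beside the row where it is.

Things in the scene. Friction and masses are not known exactly. Their poses are not given: they have to be found in the camera images.
- spray_bottle: Loose clear bottle with a narrow spray top, 170 mm tall overall. Straight round body 42 mm in diameter up to 134 mm above its underside, above that a narrow neck and nozzle (22, then 15 mm). Origin at the centre of its underside, z up; round, so its yaw does not matter. 
- cup_stack: Loose nested stack of white plastic cups, mouths down, 127 mm tall. Tapers from 55 mm in diameter at the foot to about 36 mm at the closed top; very light. Origin at the centre of its underside, z up; round, so its yaw does not matter. 
- lidded_jar: Loose translucent jar with a cream lid, 61 mm in diameter, 82 mm tall; the lid is fixed. Origin at the centre of its underside, z up; round, so its yaw does not matter. 
- specimen_cup: Loose specimen cup with a dark teal screw cap, 57 mm tall: body 44 mm in diameter, cap 52 mm in diameter from 41 mm up; the cap is fixed. Origin at the centre of its underside, z up; round, so its yaw does not matter. 
- pad_0: Black rubber disc, 72 mm across, 3 mm thick, one of four alike, fixed in a straight row 83 to 107 mm apart on a fixed flat metal board 440 x 90 x 6 mm. Origin at the centre of its underside; its top is 3 mm above it (9 mm above the worktop). x points across the row, y along it. This is the pad at the +y end of the row; pad_1, pad_2 and pad_3 follow in order.
- pad_1: Black rubber disc, 72 mm across, 3 mm thick, one of four alike, fixed in a straight row 83 to 107 mm apart on a fixed flat metal board 440 x 90 x 6 mm. Origin at the centre of its underside; its top is 3 mm above it (9 mm above the worktop). x points across the row, y along it. This is number 2 counted from pad_0 along the row.
- pad_2: Black rubber disc, 72 mm across, 3 mm thick, one of four alike, fixed in a straight row 83 to 107 mm apart on a fixed flat metal board 440 x 90 x 6 mm. Origin at the centre of its underside; its top is 3 mm above it (9 mm above the worktop). x points across the row, y along it. This is number 3 counted from pad_0 along the row.
- pad_3: Black rubber disc, 72 mm across, 3 mm thick, one of four alike, fixed in a straight row 83 to 107 mm apart on a fixed flat metal board 440 x 90 x 6 mm. Origin at the centre of its underside; its top is 3 mm above it (9 mm above the worktop). x points across the row, y along it. This is number 4 counted from pad_0 along the row, the other end pad.
- end_plate: Upright steel plate across one end of the board, 80 mm wide, 3 mm thick, 70 mm tall on a 22 mm wide foot, fixed, about 65 mm beyond the end pad (pad_0 or pad_3, it varies). The other end of the board has only a low black stop, 10 mm tall. Origin at the centre of its underside, which lies on the board 6 mm above the worktop; y points along the row.
- carton: Small printed carton, 55 x 85 x 45 mm (x, y, z), loose, beside the right end of the row; to be left alone. Origin at the centre of its underside.
Mind the look-alikes: they are no part of the job. Leave any green or red look-alike of the specimen_cup alone. What is shaped like the spray_bottle but orange or pink is not meant.

How it is judged:
At the end, for the whole second after the job is handed in: On the pads, counted from the end plate: spray bottle, cup stack, lidded jar, specimen cup; each centre within 15 mm of its pad's centre, standing on the pad, upright within 0.12 rad, at rest and released (((horizontal distance between end_plate and pad_0 below 0.11 m and horizontal distance between spray_bottle and pad_0 below 0.015 m and z of spray_bottle in the frame of pad_0 between -0.002 and 0.008 m and horizontal distance between cup_stack and pad_1 below 0.015 m and z of cup_stack in the frame of pad_1 between -0.002 and 0.008 m and horizontal distance between lidded_jar and pad_2 below 0.015 m and z of lidded_jar in the frame of pad_2 between -0.002 and 0.008 m and horizontal distance between specimen_cup and pad_3 below 0.015 m and z of specimen_cup in the frame of pad_3 between -0.002 and 0.008 m) or (horizontal distance between end_plate and pad_3 below 0.11 m and horizontal distance between spray_bottle and pad_3 below 0.015 m and z of spray_bottle in the frame of pad_3 between -0.002 and 0.008 m and horizontal distance between cup_stack and pad_2 below 0.015 m and z of cup_stack in the frame of pad_2 between -0.002 and 0.008 m and horizontal distance between lidded_jar and pad_1 below 0.015 m and z of lidded_jar in the frame of pad_1 between -0.002 and 0.008 m and horizontal distance between specimen_cup and pad_0 below 0.015 m and z of specimen_cup in the frame of pad_0 between -0.002 and 0.008 m)) and angle between each of spray_bottle, cup_stack, lidded_jar, specimen_cup's own z axis and vertical below 0.12 rad and linear speed of each of spray_bottle, cup_stack, lidded_jar, specimen_cup below 0.02 m/s and contact force between the fingers and spray_bottle below 0.1 N and contact force between the fingers and cup_stack below 0.1 N and contact force between the fingers and lidded_jar below 0.1 N and contact force between the fingers and specimen_cup below 0.1 N); the robot touches nothing.
It fails at once if the spray bottle is tipped over (angle between spray_bottle's own z axis and vertical above 0.6 rad).
It fails at once if the cup stack is tipped over (angle between cup_stack's own z axis and vertical above 0.6 rad).
It fails at once if the lidded jar is tipped over (angle between lidded_jar's own z axis and vertical above 0.6 rad).
It fails at once if the specimen cup is tipped over (angle between specimen_cup's own z axis and vertical above 0.6 rad).
It fails at once if the carton is pushed away (distance of carton from where it was at the start of the episode above 0.02 m).
It also fails if it takes over 128 s, if anything falls off the work surface, if the arm or the gripper's body presses on something with over 40 N, if the wrist force passes 120 N, or if a joint passes its speed limit or range.

### The arm

A 6-joint arm with a two-finger parallel gripper is mounted at the origin on a cart in front of the work surface, level with it; the furniture and walls round the work are solid. World frame = base frame: x ahead of the robot, y to its left, z up, the work surface at z = 0. Lengths are in m, angles in rad, forces in N, time in s.
With the tool pointing down it reaches from about 0.325 to 0.775 m from the base axis. Payload 5.5 kg.
Tool frame: the origin (TCP) lies midway between the tips of the shut fingers; the grasp point (between the pads) lies 19 mm behind it; z points along the fingers, y is the line along which they close (so a half turn about z gives the same grasp; the last joint's range is limited). The gripper opens to 85 mm and grips with 20 to 120 N. Pads are 22 mm wide; open, the fingers measure 114 mm over their backs; the gripper's body (76 mm by 85 mm) begins 54 mm behind the grasp point. The pads swing forward as they close: fully open they stand 13 mm farther back than shut.
Start: joints at [-0.057, 0.091, 1.231, -0, 1.82, -0.057], TCP at [0.6, -0, 0.231] pointing down, gripper open.
Joint ranges: [-2.87, 2.87], [-0.86, 2.18], [0.17, 2.46], [-1.51, 4.65], [0.06, 2.69], [-2.65, 2.65]. Speed limits (rad/s): [2.57, 2.57, 3.01, 3.14, 3.14, 3.14].

### API

Orientations are given as a 3x3 rotation matrix whose columns are the frame's x, y, z axes.
In Python, from cell import env gives the robot as it stands.
- The arm moves only by the tool apply_moves, never from a script. Its argument "targets" is a list of rows, each a list of 7 numbers: the shift along the tool's x, y, z in cm, then the turn, a rotation vector about the tool's x, y, z in degrees, then the closure, from -1 (fully open) to 1 (shut). A call has 1 to 10 rows; each row is the pose to reach, as a shift and turn from the pose commanded when the call began, along the tool's axes at that moment; what a row does not reach only later rows make up. A row lasts 1/8 s, in which the tool goes at most 62.5 mm and 10.7 degrees, less where a joint would pass 70% of its speed; a pose out of reach is approached as far as the arm can. A call with a gripper value outside its range is refused whole. The fingers move at their own pace and stop on an object; the grip force is fixed at half the most. Time passes only in rows, so rows that repeat a pose let the fingers close. It gives the time, the measured TCP pose, the force, the opening and the grip force at its end, in the units of the state.
- env.get_state(): the state, without advancing time (a new reading comes with each control period).
- env.capture(name): name is "scene" or "side" or "wrist"; returns (picture, depth): 384x512x3 uint8, blue, green, red; 384x512 float32, m along the optical axis (not along the pixel's ray), 0 where there is no reading.
- env.camera_model(name): a dict with "fx", "fy", "cx", "cy" (pixels), "origin" and "orientation" of the camera in the world. Camera axes: x right, y down, z forward; pixel columns grow to the right and rows downward; lengths in m; the calibration is good to about 2 mm. A picture is of the moment at which its call begins: read the wrist's pose just before it. camera_model takes no time and is no camera call; for the wrist camera it gives the pose at the moment of the call.
- env.job_done(): hands the job in; it is judged then, once.
Trained networks look in the newest picture that a camera, given by its name, has taken for a name from the list of things; names that differ only in an ending like _2 or _b are one class to them, and where a whole thing is asked for, a point or a joint stands for the part that bears it (a point fixed in the world has none). Each returns a list of dicts, best first, with "confidence" (0 to 1); they miss things now and then, are a little off and sometimes report something else, mostly with a low value. They report only what shows in the picture. A call takes as long as a camera call. They do not tell look-alikes from the thing itself.
- env.boxes_of(camera, thing): "point" ([x, y, z] in m, in world coordinates, good to about 4 mm: the middle of the surface that is visible of it).
- env.masks_of(camera, thing): "mask" (384x512 bool, what is visible of it).
The state is a dict: "t": time; "joint_pos": joint angles; "joint_vel": joint speeds; "effort": joint torques, N m; "eef_pos": TCP position; "ee_rot": TCP orientation; "contact_force": force on the tool from outside, world axes, zero at the start; "moment": the same for the moment, N m; "width": finger opening in m; "finger_force": force on a finger pad.
Only numpy, scipy, OpenCV 4.12 (cv2) and the standard library are available. Lean on these libraries where they do the work, as an engineer would, in place of code of your own. Each camera call takes 0.05 s, during which the arm holds its last target. There are 200 camera calls.

## Working session

There is one attempt and no reset: what is moved stays moved. The work goes in short steps, Python scripts to look and compute and a tool call to move; the robot and the scene stay as the last step left them, time stands still between calls to the robot, and variables do not carry over. Pictures are saved under pics/ and viewed, at most 14 in all, crops included, and the job is handed in when it is done.

Besides the shell and the picture viewer there is one more tool, called after "Emit:" as a command line: name --pt "numbers of a row" for each row, then --argument value for the rest. apply_moves: Moves the arm, as the interface text tells. Its arguments: {"type":"object","properties":{"targets":{"type":"array"}},"required":["targets"]}

```bash
mkdir -p pics; ls; cat > look.py <<'E'
from cell import env
import numpy as np, cv2
things=["spray_bottle","cup_stack","lidded_jar","specimen_cup","pad_0","end_plate","carton"]
E
python3 - <<'E'
from look import *
for c in ["scene","side"]:
    im,d=env.capture(c); cv2.imwrite(f"pics/{c}0.png",im)
    m=env.camera_model(c); print(c,np.round(m["origin"],3),np.round(m["orientation"],2).tolist(),m["fx"])
    for t in things:
        for b in env.boxes_of(c,t): print(c,t,np.round(b["point"],3),round(b["confidence"],2))
s=env.get_state();print(s["t"],s["eef_pos"],np.round(s["ee_rot"],3).tolist(),s["width"])
E
```

```text
pics
scene [-0.202  0.535  1.093] [[-0.58, -0.63, 0.51], [-0.81, 0.45, -0.38], [0.01, -0.64, -0.77]] 478.70926912473016
scene spray_bottle [ 0.512 -0.079  0.093] 0.86
scene spray_bottle [ 0.52  -0.182  0.092] 0.75
scene spray_bottle [ 0.492 -0.25   0.052] 0.57
scene cup_stack [0.507 0.073 0.089] 0.69
scene specimen_cup [0.407 0.318 0.056] 0.86
scene specimen_cup [0.382 0.426 0.055] 0.83
scene specimen_cup [0.309 0.355 0.058] 0.79
scene pad_0 [ 0.646 -0.067  0.008] 0.85
scene pad_0 [0.65  0.027 0.008] 0.76
scene pad_0 [0.653 0.13  0.005] 0.67
scene pad_0 [ 0.652 -0.16   0.009] 0.59
scene end_plate [0.65  0.192 0.028] 0.63
side [-0.074  1.043  1.094] [[-0.87, -0.34, 0.37], [-0.5, 0.58, -0.64], [0.01, -0.74, -0.67]] 429.8757823973796
side spray_bottle [ 0.523 -0.18   0.084] 0.84
side spray_bottle [ 0.512 -0.072  0.086] 0.73
side spray_bottle [ 0.497 -0.25   0.081] 0.52
side cup_stack [0.509 0.079 0.077] 0.76
side cup_stack [ 0.509 -0.075  0.086] 0.63
side lidded_jar [ 0.401 -0.292  0.06 ] 0.6
side specimen_cup [0.31  0.368 0.057] 0.84
side specimen_cup [0.387 0.43  0.054] 0.78
side specimen_cup [0.409 0.323 0.054] 0.55
side pad_0 [ 0.644 -0.165  0.007] 0.6
side pad_0 [0.644 0.029 0.009] 0.57
side pad_0 [ 0.646 -0.068  0.004] 0.55
side pad_0 [0.649 0.119 0.008] 0.48
side end_plate [0.662 0.181 0.064] 0.41
side carton [ 0.558 -0.39   0.035] 0.44
0.8 [ 5.99992796e-01 -1.38502281e-05  2.31289605e-01] [[0.0, 1.0, -0.0], [1.0, -0.0, 0.0], [0.0, -0.0, -1.0]] 0.08511699317701157
```

View pics/scene0.png

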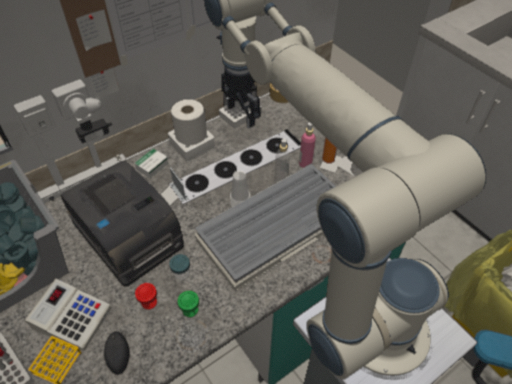

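View pics/side0.png

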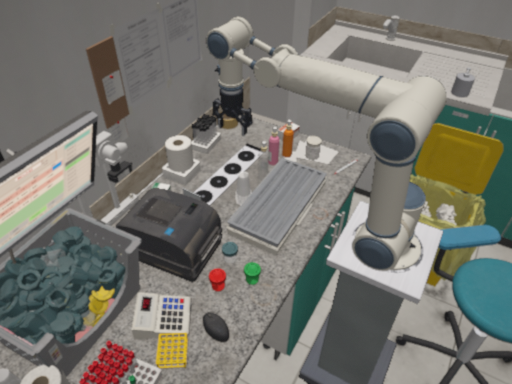

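Viewed: the end plate stands at the +y end (scene ~(178,188)), so the bottle goes on pad_0. The clear bottle is at (282,150), the white stack at (240,185) and the teal cup at (180,263). The jar shows in the side view at (313,147). Next I'll fit positions from depth.

```bash
cat >> look.py <<'E'
from scipy.optimize import least_squares
def cloud(m,d):
    v,u=np.indices(d.shape); p=np.stack([(u-m["cx"])/m["fx"]*d,(v-m["cy"])/m["fy"]*d,d],-1)
    return p@np.array(m["orientation"]).T+np.array(m["origin"])
def near(P,c,r,lo,hi):
    q=P.reshape(-1,3); k=(np.hypot(q[:,0]-c[0],q[:,1]-c[1])<r)&(q[:,2]>lo)&(q[:,2]<hi); return q[k]
def fit(q,R,c):   # R: radius as a function of z
    r=least_squares(lambda x:np.hypot(q[:,0]-x[0],q[:,1]-x[1])-R(q[:,2]),c,loss="soft_l1",f_scale=.002); return r.x,np.sqrt(np.median(r.fun**2)),len(q)
def ray(m,u,v,z):
    r=np.array(m["orientation"])@[(u-m["cx"])/m["fx"],(v-m["cy"])/m["fy"],1]; o=np.array(m["origin"]); return o+r*(z-o[2])/r[2]
E
python3 - <<'E'
from look import *
k=lambda r:(lambda z:r+0*z)
obj={"spray":((.512,-.075),k(.021),.03,.13,.04),"stack":((.508,.076),lambda z:.0275-.0095*z/.127,.02,.12,.045),"jar":((.40,-.292),k(.0305),.02,.075,.05),"spec":((.409,.32),k(.026),.043,.054,.045)}
for c in ["scene","side"]:
    im,d=env.capture(c); m=env.camera_model(c); P=cloud(m,d)
    for n,(ce,R,lo,hi,rr) in obj.items():
        q=near(P,ce,rr,lo,hi)
        if len(q)>15: print(c,n,*fit(q,R,ce), "top",near(P,ce,rr,.01,.3)[:,2].max())
    for b in env.masks_of(c,"pad_0"):
        u,v=b["mask"].nonzero()[::-1]; (x,y),ax,a=cv2.minAreaRect(np.c_[u,v].astype(np.float32)); print(c,"pad",ray(m,x,y,.009)[:2],ray(m,u.mean(),v.mean(),.009)[:2],len(u),round(b["confidence"],2))
    # height map 4cm
    q=P.reshape(-1,3); print("x rows .2...84, y .56...-.44")
    for x in np.arange(.24,.86,.04):
        print("%.2f"%x,*["%3d"%(100*w[:,2].max()) if len(w) else "  ." for y in np.arange(.56,-.46,-.04) for w in [q[(abs(q[:,0]-x)<.02)&(abs(q[:,1]-y)<.02)&(q[:,2]<.6)]]])
E
```

```text
scene spray [ 0.4965297 -0.0680115] 0.005302948136053258 426 top 0.171172074626604
scene stack [0.49057097 0.07988626] 0.00581108527210587 517 top 0.12990568459048313
scene jar [ 0.4143107 -0.3110967] 0.0010756138031690725 53 top 0.0431091016917311
scene spec [0.41977064 0.31823552] 0.0040802685914866615 122 top 0.06131006371067249
scene pad [0.65667665 0.1298495 ] [0.65659643 0.12962077] 351 0.63
scene pad [0.65113192 0.02810487] [0.65344622 0.02825422] 306 0.61
scene pad [ 0.64818332 -0.0635523 ] [ 0.648141   -0.06386342] 326 0.58
scene pad [ 0.64957657 -0.16565803] [ 0.65130486 -0.16018454] 219 0.55
x rows .2...84, y .56...-.44
0.24   0   0   0   0   0   0   0   0   0   0   0   0  56  57  57   0 -86   .   .   .   .   .   . -26 -26 -28
0.28   3   3   0   0   0   5   5   0   6   6   6   6  56  57  57   6 -88   .   .   .   .   .   .   .   .   .
0.32   3   3   0   0   0   6   6   0   6   6   6   6  55  57  57  55   6   .   .   .   .   .   .   .   .   .
0.36   3   3   0   5   5   5   0   0   6   6   6   6  55  57  57   6   6   6   6   .   .   .   .   .   .   .
0.40   2   1   0   6   6 
[... 2898 characters left out ...]
34   1   1   1   1   1   1   0   0   4   4   0
0.64  54  54  17  17  17  17  17  17   .   7   1   1  59  59  40   1   1   1   1   1   1   0   0   0   0   0
0.68  43  44  17  17  17  17  17  17   .   7   .   1   1   1  34   1   1   1   1   1   1   0   0   0   0   0
0.72  21  21  15  16  16  16  16  16   .   .   0   0   0   0   0   0   0   0   0   0   0   0   0   0   0   0
0.76  21  21   .   .   .   .   .   .   .   .   3   4  15  15  14   0   0   0   0   0   0   1   0   0   0   0
0.80  21  21   .   .   .  31  31  30   .   3   3  15  15  15  15   0   3  12  12  11   2   4   5   2   0   .
0.84  21  21  18  19  30  33  33  22  48   3   3   5  15  15  15   0   3  11  11  12   0   4   4   1   0   0
```

```bash
python3 - <<'E'
from look import *
m=env.camera_model("wrist"); print(m)
im,d=env.capture("wrist"); cv2.imwrite("pics/w0.png",im)
for t in ["pad_0","spray_bottle","cup_stack"]:
    for b in env.boxes_of("wrist",t): print(t,np.round(b["point"],3),b["confidence"])
E
```

```text
{'fx': 315.7003658030276, 'fy': 315.7003658030276, 'cx': 252.72306782688662, 'cy': 192.17503083689004, 'origin': array([0.59977716, 0.06664173, 0.37443936]), 'orientation': array([[ 9.99999186e-01,  6.89527550e-04, -1.07341032e-03],
       [ 3.79598097e-04, -9.64068764e-01, -2.65652545e-01],
       [-1.21801611e-03,  2.65651921e-01, -9.64068241e-01]])}
pad_0 [0.651 0.023 0.007] 0.87
pad_0 [ 0.647 -0.07   0.006] 0.86
pad_0 [0.655 0.128 0.013] 0.81
pad_0 [ 0.645 -0.164  0.006] 0.67
spray_bottle [ 0.528 -0.08   0.11 ] 0.93
spray_bottle [ 0.537 -0.176  0.052] 0.93
cup_stack [0.532 0.067 0.114] 0.69
cup_stack [ 0.648 -0.07   0.007] 0.44
```

View pics/w0.png

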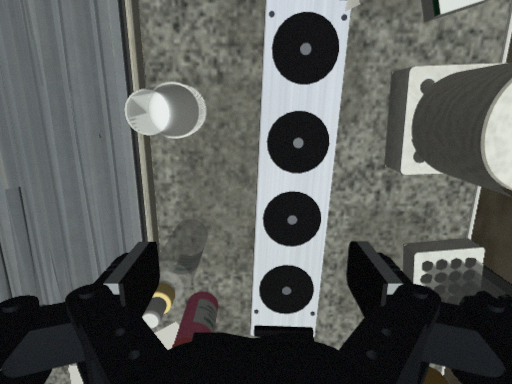

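Wrist view: the pad centre dots are at (306,47), (298,142), (292,219) and (287,290), the stack at (165,112) and the bottle at (180,255), behind the finger.

```bash
cat >> look.py <<'E'
k=lambda r:(lambda z:r+0*z)
obj={"spray":((.52,-.085),k(.021),.03,.13,.04),"stack":((.517,.068),lambda z:.0275-.0095*z/.127,.02,.12,.045),"jar":((.411,-.313),k(.0305),.02,.078,.05),"spec":((.417,.316),k(.026),.043,.054,.045)}
def wfit(names,cam="wrist",top=True):
    im,d=env.capture(cam); m=env.camera_model(cam); P=cloud(m,d)
    for n in names:
        ce,R,lo,hi,rr=obj[n]; q=near(P,ce,rr,lo,hi)
        if len(q)>15: print(n,*fit(q,R,ce))
        q=near(P,ce,rr,.01,.3); 
        if len(q): t=q[q[:,2]>np.percentile(q[:,2],99)-.004]; print("  top z",np.percentile(q[:,2],99),"mid",(t.min(0)+t.max(0))[:2]/2,len(t))
    return im,m,P
E
python3 - <<'E'
from look import *
im,m,P=wfit(["spray","stack"])
for b in env.masks_of("wrist","pad_0"):
    c=b["mask"].astype(np.uint8); u,v=c.nonzero()[::-1]; e=cv2.fitEllipse(np.c_[u,v][cv2.convexHull(np.c_[u,v].astype(np.int32),returnPoints=False)[:,0]].astype(np.float32)); print(e[0],ray(m,*e[0],.009)[:2],b["confidence"])
for p in [(306,47),(298,142),(292,219),(287,290)]: print(p,ray(m,*p,.009)[:2])
for w in [(.52,-.085),(.517,.068)]:
    for z in (0.01,.06,.1,.127,.17): print(w,z,[ (round(np.median(g),4) ) for g in near(P,w,.05,z-.006,z+.006).T] )
E
```

```text
spray [ 0.51980278 -0.0909243 ] 0.0011198312207993423 2285
  top z 0.1709908814429947 mid [ 0.5226753  -0.08967651] 244
stack [0.51854963 0.06215457] 0.001319651252219285 2250
  top z 0.1287404179973808 mid [0.51896955 0.06125889] 1694
(291.578369140625, 218.60079956054688) [ 0.64712492 -0.06770195] 0.87
(304.9520568847656, 48.0514030456543) [0.65499759 0.12539332] 0.69
(285.8171691894531, 289.3517150878906) [ 0.64282757 -0.16624472] 0.69
(297.44805908203125, 141.88632202148438) [0.65077624 0.02596958] 0.62
(306, 47) [0.65606815 0.12642563]
(298, 142) [0.65141585 0.02584   ]
(292, 219) [ 0.64766035 -0.06822253]
(287, 290) [ 0.64440709 -0.1672073 ]
(0.52, -0.085) 0.01 [np.float64(0.4813), np.float64(-0.0756), np.float64(0.0104)]
(0.52, -0.085) 0.06 [np.float64(0.5179), np.float64(-0.0712), np.float64(0.0628)]
(0.52, -0.085) 0.1 [np.float64(0.5313), np.float64(-0.0724), np.float64(0.1)]
(0.52, -0.085) 0.127 [np.float64(0.5299), np.float64(-0.0819), np.float64(0.1257)]
(0.52, -0.085) 0.17 [np.float64(0.5233), np.float64(-0.0875), np.float64(0.1701)]
(0.517, 0.068) 0.01 [np.float64(0.4809), np.float64(0.0861), np.float64(0.0116)]
(0.517, 0.068) 0.06 [np.float64(0.4768), np.float64(0.0704), np.float64(0.0635)]
(0.517, 0.068) 0.1 [np.float64(0.5359), np.float64(0.0643), np.float64(0.1)]
(0.517, 0.068) 0.127 [np.float64(0.5201), np.float64(0.0616), np.float64(0.1272)]
(0.517, 0.068) 0.17 [np.float64(nan), np.float64(nan), np.float64(nan)]
  return _methods._mean(a, axis=axis, dtype=dtype,
  ret = ret.dtype.type(ret / rcount)
```

Emit:
apply_moves --pt "-4.5 -4 0 0 0 0 -1" --pt "-9 -7.9 0 0 0 0 -1" --pt "-9 -7.9 4 0 0 0 -1" --pt "-9 -7.9 8 0 0 0 -1" --pt "-9 -7.9 11 0 0 0 -1" --pt "-9 -7.9 12.9 0 0 0 -1" --pt "-9 -7.9 12.9 0 0 0 -1" --pt "-9 -7.9 12.9 0 0 0 1" --pt "-9 -7.9 12.9 0 0 0 1" --pt "-9 -7.9 12.9 0 0 0 1"

```text
t: 2.55
eef_pos: [0.5219, -0.0902, 0.1041]
ee_rot: [[-0.0, 1.0, 0.003], [1.0, 0.0, -0.001], [-0.001, 0.003, -1.0]]
contact_force: [-0.8, -0.1, 2.6]
width: 0.0407
finger_force: 60.8
```

Emit:
apply_moves --pt "0 0 0 0 0 0 1" --pt "0 0 0 0 0 0 1" --pt "0 0 0 0 0 0 1" --pt "0 0 0 0 0 0 1"

```text
t: 3.05
eef_pos: [0.5219, -0.0902, 0.104]
ee_rot: [[0.0, 1.0, 0.003], [1.0, -0.0, -0.001], [-0.001, 0.003, -1.0]]
contact_force: [-0.3, 0.6, 4.5]
width: 0.0404
finger_force: 61.3
```

Emit:
apply_moves --pt "0 0 -2 0 0 0 1" --pt "0 0 -4 0 0 0 1" --pt "0 0 -5 0 0 0 1" --pt "0 3 -5 0 0 0 1" --pt "0 6.5 -5 0 0 0 1" --pt "2 10 -5 0 0 0 1" --pt "5 13 -5 0 0 0 1" --pt "9 13.4 -5 0 0 0 1" --pt "13 13.4 -5 0 0 0 1" --pt "17 13.4 -5 0 0 0 1"

```text
t: 4.3
eef_pos: [0.655, 0.0812, 0.1523]
ee_rot: [[0.0, 1.0, -0.0], [1.0, -0.0, -0.0], [-0.0, -0.0, -1.0]]
contact_force: [1.5, -0.2, -0.1]
width: 0.0403
finger_force: 61.1
```

Emit:
apply_moves --pt "2.5 0 0 0 0 0 1" --pt "4.6 0 0 0 0 0 1" --pt "4.6 0 0 0 0 0 1" --pt "4.6 0 1.5 0 0 0 1" --pt "4.6 0 3 0 0 0 1" --pt "4.6 0 3.6 0 0 0 1" --pt "4.6 0 3.6 0 0 0 1"

```text
t: 5.18
eef_pos: [0.6546, 0.1254, 0.1151]
ee_rot: [[0.001, 1.0, -0.002], [1.0, -0.001, -0.0], [-0.0, -0.002, -1.0]]
contact_force: [0.3, -0.1, -1.5]
width: 0.0405
finger_force: 61.5
```

```bash
python3 - <<'E'
from look import *
s=env.get_state();print(s["eef_pos"])
obj["b2"]=((.6555,.126),k(.021),.035,.14,.04)
for c in ["wrist","side","scene"]:
    print(c); im,m,P=wfit(["b2"],c); cv2.imwrite(f"pics/{c}1.png",im)
E
```

```text
[0.65460455 0.12542543 0.11512987]
wrist
b2 [0.65444959 0.12376093] 0.0016185101265368783 7637
  top z 0.21342905411669486 mid [0.65474884 0.14447756] 2345
side
b2 [0.6525833  0.12491317] 0.0018212570713051419 308
  top z 0.29472417206040535 mid [0.64932399 0.14365609] 37
scene
b2 [0.65723213 0.12755853] 0.0013135443508552696 380
  top z 0.29416332380702676 mid [0.64473348 0.13431983] 61
```

View pics/wrist1.png

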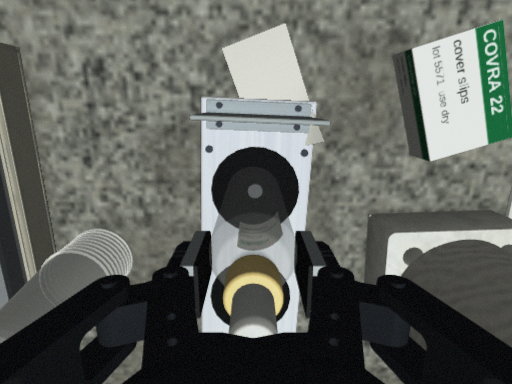

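Wrist view: the pad dot at (254,190) sits in the middle of the clear bottle's base, so it's on target. I'll lower 1–2 mm, release and retreat.

```bash
python3 - <<'E'
from look import *
m=env.camera_model("wrist"); print(ray(m,254,190,.009),ray(m,250,300,.009))
E
```

```text
[0.65592767 0.12521364 0.009     ] [0.65241485 0.02152001 0.009     ]
```

Emit:
apply_moves --pt "0 0 0.15 0 0 0 1" --pt "0 0 0.15 0 0 0 1" --pt "0 0 0.15 0 0 0 0.2" --pt "0 0 0.15 0 0 0 -0.3" --pt "0 0 0.15 0 0 0 -1" --pt "0 0 0.15 0 0 0 -1" --pt "0 0 -2 0 0 0 -1" --pt "0 0 -5 0 0 0 -1" --pt "0 0 -10 0 0 0 -1"

```text
t: 6.45
eef_pos: [0.6544, 0.1259, 0.2169]
ee_rot: [[0.0, 1.0, -0.002], [1.0, -0.0, -0.0], [-0.0, -0.002, -1.0]]
contact_force: [0.4, 0.5, 0.2]
width: 0.0852
finger_force: 0.0
```

Emit:
apply_moves --pt "-2 -5 0 0 0 0 -1" --pt "-5 -10 0 0 0 0 -1" --pt "-6.4 -13.6 0 0 0 0 -1" --pt "-6.4 -13.6 4 0 0 0 -1" --pt "-6.4 -13.6 8 0 0 0 -1" --pt "-6.4 -13.6 12 0 0 0 -1" --pt "-6.4 -13.6 14.8 0 0 0 -1" --pt "-6.4 -13.6 14.8 0 0 0 -1" --pt "-6.4 -13.6 14.8 0 0 0 -1"

```text
t: 7.58
eef_pos: [0.5201, 0.0621, 0.0708]
ee_rot: [[0.0, 1.0, 0.003], [1.0, -0.0, 0.0], [0.0, 0.003, -1.0]]
contact_force: [0.7, -0.4, 0.9]
width: 0.0854
finger_force: 0.0
```

```bash
python3 - <<'E'
from look import *
s=env.get_state();print(s["eef_pos"],s["contact_force"])
obj["b2"]=((.6555,.126),k(.021),.035,.14,.04)
obj["stack"]=((.5187,.0615),)+obj["stack"][1:]
for c in ["wrist","side"]: print(c);im,m,P=wfit(["stack","b2"],c); cv2.imwrite(f"pics/{c}2.png",im)
E
```

```text
[0.52014921 0.06207485 0.07082624] [ 0.7342449  -0.36192753  0.89395747]
wrist
stack [0.51626932 0.06230139] 0.0025572387324943047 13421
  top z 0.16833844386421754 mid [0.5197168 0.0793925] 2547
b2 [0.65480732 0.12582227] 0.0002480880904520595 3515
  top z 0.07022441616228937 mid [0.6365693  0.12265893] 378
side
stack [0.5174362  0.06259732] 0.00179977734594634 317
  top z 0.29846087947480326 mid [0.5111301  0.07829792] 36
b2 [0.6531173  0.12520629] 0.001717030372737826 288
  top z 0.1766924446346302 mid [0.65103489 0.12708634] 15
```

View pics/wrist2.png

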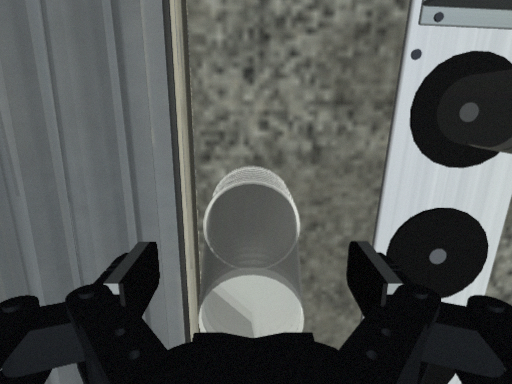

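The bottle stands centred on pad_0, with the pad dot at (469,112) inside its base. The stack is between the fingers at (250,290), so I'll grip it.

Emit:
apply_moves --pt "0 0 0 0 0 0 0" --pt "0 0 0 0 0 0 1" --pt "0 0 0 0 0 0 1" --pt "0 0 0 0 0 0 1" --pt "0 0 0 0 0 0 1" --pt "0 0 -1 0 0 0 1" --pt "0 0 -2.5 0 0 0 1" --pt "0 0 -4 0 0 0 1"

```text
t: 8.68
eef_pos: [0.519, 0.062, 0.1094]
ee_rot: [[0.0, 1.0, -0.0], [1.0, -0.0, -0.0], [-0.0, -0.0, -1.0]]
contact_force: [0.7, -0.3, -0.2]
width: 0.0404
finger_force: 60.5
```

```bash
python3 - <<'E'
from look import *
s=env.get_state();print(s["eef_pos"],s["contact_force"])
im,d=env.capture("side"); cv2.imwrite("pics/side3.png",cv2.resize(im[80:280,150:390],None,fx=3,fy=3))
E
```

```text
[0.51897086 0.06196422 0.10935352] [ 0.69759209 -0.27558057 -0.1636788 ]
```

View pics/side3.png

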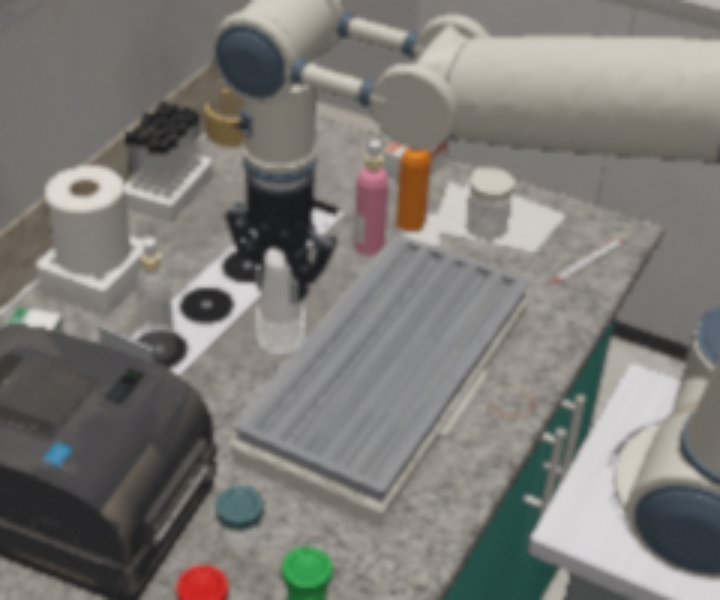

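Side view: the stack is held upright at (280,300), and the bottle stands on pad_0 with its nozzle at (150,252).

Emit:
apply_moves --pt "-0.5 3 0 0 0 0 1" --pt "-1.5 6 0 0 0 0 1" --pt "-2.5 9 0 0 0 0 1" --pt "-3.6 11.5 0 0 0 0 1" --pt "-3.6 13.2 0 0 0 0 1" --pt "-3.6 13.2 0 0 0 0 1" --pt "-3.6 13.2 1.5 0 0 0 1" --pt "-3.6 13.2 2.6 0 0 0 1" --pt "-3.6 13.2 3.0 0 0 0 1" --pt "-3.6 13.2 3.1 0 0 0 1"

```text
t: 9.98
eef_pos: [0.6499, 0.0262, 0.0782]
ee_rot: [[-0.0, 1.0, -0.001], [1.0, 0.0, 0.0], [0.0, -0.001, -1.0]]
contact_force: [-5.3, -0.5, 9.6]
width: 0.0403
finger_force: 61.7
```

```bash
python3 - <<'E'
from look import *
s=env.get_state();print(s["eef_pos"],s["contact_force"])
im,d=env.capture("wrist"); cv2.imwrite("pics/w4.png",im);m=env.camera_model("wrist"); print(m["origin"])
E
```

```text
[0.64988122 0.02620828 0.07816689] [-5.32760453 -0.52673513  9.60125027]
[0.64985967 0.09284122 0.22138569]
```

View pics/w4.png

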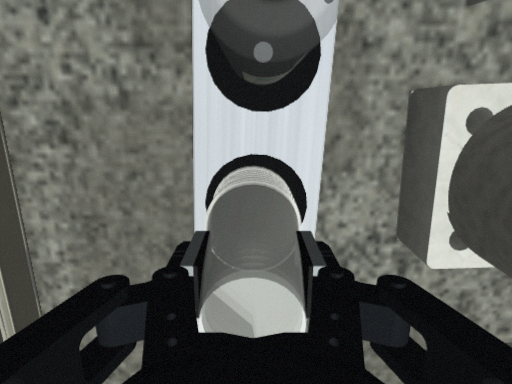

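The stack's foot sits on pad_1 at about (253,195), with a light 9.6 N of contact. Releasing.

Emit:
apply_moves --pt "0 0 -0.1 0 0 0 0.4" --pt "0 0 -0.1 0 0 0 0" --pt "0 0 -0.1 0 0 0 -0.6" --pt "0 0 -0.1 0 0 0 -1" --pt "0 0 -0.1 0 0 0 -1" --pt "0 0 -2 0 0 0 -1" --pt "0 0 -5 0 0 0 -1" --pt "0 0 -10 0 0 0 -1" --pt "0 0 -16 0 0 0 -1"

```text
t: 11.15
eef_pos: [0.6505, 0.026, 0.2392]
ee_rot: [[-0.0, 1.0, -0.001], [1.0, 0.0, 0.0], [0.0, -0.001, -1.0]]
contact_force: [-0.2, 0.2, 0.7]
width: 0.0856
finger_force: 0.0
```

```bash
python3 - <<'E'
from look import *
s=env.get_state();print(s["eef_pos"],np.round(s["joint_pos"],2))
obj["b2"]=((.6555,.126),k(.021),.035,.14,.04)
obj["s2"]=((.651,.026),lambda z:.0275-.0095*(z-.009)/.127,.025,.12,.045)
for c in ["wrist","side"]: print(c);wfit(["s2","b2"],c)
# printer profile by specimen cup
for c in ["scene","side"]:
    im,d=env.capture(c);P=cloud(env.camera_model(c),d).reshape(-1,3);print(c)
    for y in (.27,.29,.31,.33,.35): print(y,[(round(x,3),round(100*P[w][:,2].max(),1)) for x in np.arange(.40,.50,.01) for w in [(abs(P[:,0]-x)<.005)&(abs(P[:,1]-y)<.01)&(P[:,2]<.4)] if w.any()])
E
```

```text
[0.65047592 0.0260116  0.23921774] [-0.01  0.24  1.06 -0.    1.85 -0.01]
wrist
s2 [0.65455425 0.02777631] 0.0007466450982279577 1051
  top z 0.29910299701553344 mid [0.65105499 0.02939837] 422
b2 [0.65812578 0.12596879] 0.0009977033069812312 585
  top z 0.19225571217986326 mid [0.65705132 0.12549599] 509
side
s2 [0.64795488 0.02674688] 0.0014751947576811802 278
  top z 0.295657843530448 mid [0.69208268 0.02843005] 9
b2 [0.65331822 0.1254212 ] 0.001677223728253411 285
  top z 0.17859250246474778 mid [0.6517963  0.12988436] 13
scene
0.27 [(np.float64(0.4), np.float64(0.2)), (np.float64(0.41), np.float64(0.3)), (np.float64(0.42), np.float64(0.3)), (np.float64(0.43), np.float64(0.2)), (np.float64(0.44), np.float64(0.4)), (np.float64(0.45), np.float64(0.2)), (np.float64(0.46), np.float64(0.1)), (np.float64(0.47), np.float64(6.6)), (np.float64(0.48), np.float64(13.5)), (np.float64(0.49), np.float64(15.0))]
0.29 [(np.float64(0.4), np.float64(5.3)), (np.float64(0.41), np.float64(5.6)), (np.float64(0.42), np.float64(5.9)), (np.float64(0.43), np.float64(5.8)), (np.float64(0.44), np.float64(5.4
[... 2345 characters left out ...]
1), np.float64(6.1)), (np.float64(0.42), np.float64(6.1)), (np.float64(0.43), np.float64(5.9)), (np.float64(0.44), np.float64(5.9)), (np.float64(0.45), np.float64(8.1)), (np.float64(0.46), np.float64(11.7)), (np.float64(0.47), np.float64(14.1)), (np.float64(0.48), np.float64(15.1)), (np.float64(0.49), np.float64(15.8))]
0.35 [(np.float64(0.4), np.float64(5.2)), (np.float64(0.41), np.float64(6.1)), (np.float64(0.42), np.float64(5.5)), (np.float64(0.43), np.float64(0.5)), (np.float64(0.44), np.float64(0.2)), (np.float64(0.45), np.float64(8.1)), (np.float64(0.46), np.float64(12.2)), (np.float64(0.47), np.float64(14.5)), (np.float64(0.48), np.float64(15.5)), (np.float64(0.49), np.float64(16.5))]
```

Emit:
apply_moves --pt "0 -3 -3 0 0 -10 -1" --pt "2 -7 -3 0 0 -20 -1" --pt "5 -11 -3 0 0 -30 -1" --pt "9 -15 -3 0 0 -40 -1" --pt "13 -19 -3 0 0 -50 -1" --pt "17 -22 -3 0 0 -60 -1" --pt "21 -24 -3 0 0 -70 -1" --pt "25 -25 -3 0 0 -80 -1" --pt "29.2 -25 -3 0 0 -90 -1" --pt "29.2 -25 -3 0 0 -90 -1"

```text
t: 12.6
eef_pos: [0.3999, 0.3198, 0.2652]
ee_rot: [[-1.0, -0.004, -0.003], [-0.004, 1.0, -0.002], [0.003, -0.002, -1.0]]
contact_force: [0.4, -1.2, -0.1]
width: 0.0854
finger_force: 0.0
```

```bash
python3 - <<'E'
from look import *
s=env.get_state();print(s["eef_pos"],np.round(s["ee_rot"],3).tolist(),np.round(s["joint_pos"],2))
obj["spec"]=((.42,.318),k(.026),.043,.054,.04)
im,m,P=wfit(["spec"]); print(m["origin"]); cv2.imwrite("pics/w5.png",im)
P=P.reshape(-1,3)
for y in (.28,.30,.32,.34,.36): print(y,[(round(x,3),round(100*P[w][:,2].max(),1)) for x in np.arange(.44,.50,.01) for w in [(abs(P[:,0]-x)<.005)&(abs(P[:,1]-y)<.01)&(P[:,2]<.4)] if w.any()])
E
```

```text
[0.39989472 0.31979525 0.26519315] [[-1.0, -0.004, -0.003], [-0.004, 1.0, -0.002], [0.003, -0.002, -1.0]] [ 0.61 -0.13  1.39  0.    1.89 -0.97]
spec [0.41809793 0.31447818] 0.00011132853745285387 77
  top z 0.08111117668801272 mid [0.45843333 0.32297693] 28
[0.3330873  0.31803322 0.40894666]
0.28 [(np.float64(0.44), np.float64(0.3)), (np.float64(0.45), np.float64(0.3)), (np.float64(0.46), np.float64(0.3)), (np.float64(0.47), np.float64(12.3)), (np.float64(0.48), np.float64(14.3)), (np.float64(0.49), np.float64(15.5))]
0.3 [(np.float64(0.44), np.float64(5.9)), (np.float64(0.45), np.float64(0.2)), (np.float64(0.46), np.float64(11.7)), (np.float64(0.47), np.float64(13.3)), (np.float64(0.48), np.float64(14.5)), (np.float64(0.49), np.float64(15.8))]
0.32 [(np.float64(0.44), np.float64(6.0)), (np.float64(0.46), np.float64(11.7)), (np.float64(0.47), np.float64(13.5)), (np.float64(0.48), np.float64(14.9)), (np.float64(0.49), np.float64(15.8))]
0.34 [(np.float64(0.44), np.float64(5.8)), (np.float64(0.45), np.float64(0.3)), (np.float64(0.46), np.float64(11.7)), (np.float64(0.47), np.float64(14.0)), (np.float64(0.48), np.float64(15.2)), (np.float64(0.49), np.float64(15.9))]
0.36 [(np.float64(0.44), np.float64(0.3)), (np.float64(0.45), np.float64(8.3)), (np.float64(0.46), np.float64(12.2)), (np.float64(0.47), np.float64(14.2)), (np.float64(0.48), np.float64(15.4)), (np.float64(0.49), np.float64(16.1))]
```

View pics/w5.png

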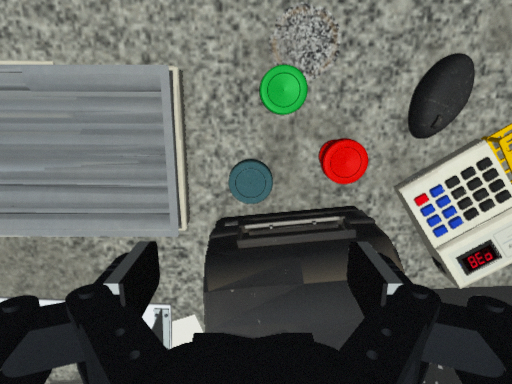

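The teal cup's cap centre is at (251,181). The printer front at (290,215) is close behind it, so I'll use a tilted grasp.

```bash
python3 - <<'E'
from look import *
m=env.camera_model("wrist"); print(ray(m,251,181,.057))
im,d=env.capture("wrist");q=near(cloud(m,d),(.418,.318),.035,.05,.064); print(q[:,2].mean(),(np.percentile(q,1,0)+np.percentile(q,99,0))/2,np.ptp(q,0))
E
```

```text
[0.4155595  0.31563766 0.057     ]
0.056631887371256684 [0.41656151 0.31614897 0.05590213] [0.05084584 0.04962894 0.00964377]
```

Emit:
apply_moves --pt "-1 -0.2 4 0 -7 0 -1" --pt "-2.1 -0.2 8 0 -15 0 -1" --pt "-2.1 -0.2 12 0 -15 0 -1" --pt "-2.1 -0.2 16 0 -15 0 -1" --pt "-2.1 -0.2 18 0 -15 0 -1" --pt "-2.1 -0.2 18 0 -15 0 -1"

```text
t: 13.45
eef_pos: [0.4217, 0.3148, 0.0859]
ee_rot: [[-0.966, 0.002, 0.257], [0.001, 1.0, -0.002], [-0.257, -0.002, -0.966]]
contact_force: [-0.6, 0.2, -0.2]
width: 0.0855
finger_force: 0.0
```

```bash
python3 - <<'E'
from look import *
s=env.get_state();print(s["eef_pos"],np.round(s["ee_rot"],3).tolist(),np.round(s["joint_pos"],2),s["contact_force"])
R=np.array(s["ee_rot"]); print("tool shift cm", R.T@(np.array([.422,.316,.026])-s["eef_pos"])*100, "lift 10cm world", R.T@[0,0,10])
E
```

```text
[0.42166003 0.31475284 0.08587266] [[-0.966, 0.002, 0.257], [0.001, 1.0, -0.002], [-0.257, -0.002, -0.966]] [ 0.68 -0.27  1.85 -0.17  1.36 -0.87] [-0.61630876  0.16616303 -0.19081723]
tool shift cm [1.50420656 0.13597176 5.79507888] lift 10cm world [-2.56698822 -0.01870664 -9.66489635]
```

Emit:
apply_moves --pt "0.5 0.1 1.95 0 0 0 -1" --pt "1.0 0.1 3.9 0 0 0 -1" --pt "1.5 0.1 5.8 0 0 0 -1" --pt "1.5 0.1 5.8 0 0 0 -1" --pt "1.5 0.1 5.8 0 0 0 0" --pt "1.5 0.1 5.8 0 0 0 1" --pt "1.5 0.1 5.8 0 0 0 1" --pt "1.5 0.1 5.8 0 0 0 1" --pt "1.5 0.1 5.8 0 0 0 1"

```text
t: 14.58
eef_pos: [0.4237, 0.3176, 0.0297]
ee_rot: [[-0.965, 0.0, 0.262], [0.0, 1.0, 0.002], [-0.262, 0.002, -0.965]]
contact_force: [-0.7, -1.8, 6.0]
width: 0.0493
finger_force: 62.1
```

Emit:
apply_moves --pt "-0.5 0 -1.9 0 0 0 1" --pt "-1.3 0 -4.8 0 0 0 1" --pt "-2.3 0 -8.7 0 0 0 1" --pt "-3.4 0 -12.6 0 0 0 1" --pt "-4.4 0 -16.4 0 0 0 1" --pt "-4.9 0 -18.4 0 0 0 1" --pt "-4.9 0 -18.4 0 0 0 1"

```text
t: 15.45
eef_pos: [0.4228, 0.3176, 0.2204]
ee_rot: [[-0.965, -0.0, 0.262], [0.001, 1.0, 0.003], [-0.262, 0.003, -0.965]]
contact_force: [-0.2, 0.1, -1.1]
width: 0.0494
finger_force: 62.2
```

```bash
python3 - <<'E'
from look import *
from scipy.spatial.transform import Rotation as Rn
s=env.get_state();print(s["eef_pos"],s["width"],np.round(s["joint_pos"],2)); R=np.array(s["ee_rot"])
g=np.array(s["eef_pos"])-.0235*R[:,2]; print("grasp pt",g)
# target: rotate about world z by a; grasp point to pad_3
for a in (-90,90,180):
    W=Rn.from_euler("z",a,degrees=True).as_matrix(); R2=W@R; t=np.array([.6437,-.167,0])+[0,0,s["eef_pos"][2]]+.0235*R2[:,2]*[1,1,0]
    print(a,"tcp",t,"shift",R.T@(t-s["eef_pos"])*100,"rotvec/deg",R.T@[0,0,1.], R2[:,2])
print("world->tool per cm x,y,z",np.round(R.T,3).tolist())
im,d=env.capture("wrist"); cv2.imwrite("pics/w6.png",im)
E
```

```text
[0.42283162 0.31756438 0.22036962] 0.04937814037944768 [ 0.69 -0.29  1.63 -0.16  1.6  -0.91]
grasp pt [0.41667315 0.31749976 0.24304823]
-90 tcp [ 0.64376462 -0.17315847  0.22036962] shift [-21.35279624 -49.07426355   5.65489171] rotvec/deg [-0.26206186  0.00282261 -0.96504695] [ 0.00274975 -0.26206264 -0.96504695]
90 tcp [ 0.64363538 -0.16084153  0.22036962] shift [-21.33952997 -47.84257279   5.65489171] rotvec/deg [-0.26206186  0.00282261 -0.96504695] [-0.00274975  0.26206264 -0.96504695]
180 tcp [ 0.63754153 -0.16706462  0.22036962] shift [-20.7518434  -48.46481946   5.4934834 ] rotvec/deg [-0.26206186  0.00282261 -0.96504695] [-0.26206264 -0.00274975 -0.96504695]
world->tool per cm x,y,z [[-0.965, 0.001, -0.262], [-0.0, 1.0, 0.003], [0.262, 0.003, -0.965]]
```

View pics/w6.png

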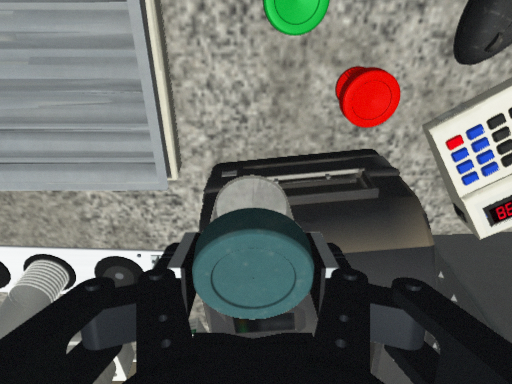

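Emit:
apply_moves --pt "-1.1 -4.9 0.3 2.4 0 8.7 1" --pt "-3.2 -9.8 0.85 4.7 0 17.4 1" --pt "-5.4 -14.7 1.4 7.1 0 26.1 1" --pt "-7.9 -19.6 2.1 9.4 0 34.8 1" --pt "-10.7 -24.5 2.8 11.8 0 43.4 1" --pt "-13 -29.4 3.4 14.2 0 52.1 1" --pt "-15.2 -34.4 4 16.5 0 60.8 1" --pt "-17.4 -39.3 4.6 18.9 0 69.5 1" --pt "-19.6 -44.2 5.2 21.2 0 78.2 1" --pt "-21.35 -49.1 5.65 23.6 0 86.9 1"

```text
t: 16.75
eef_pos: [0.6431, -0.1754, 0.2157]
ee_rot: [[0.004, 1.0, -0.008], [0.965, -0.006, -0.261], [-0.261, -0.007, -0.965]]
contact_force: [0.3, 0.3, -0.7]
width: 0.049
finger_force: 62.2
```

Emit:
apply_moves --pt "0 0 0 0 0 0 1" --pt "0 0 0 0 0 0 1" --pt "0 0 0 0 0 0 1"

```text
t: 17.12
eef_pos: [0.6428, -0.1727, 0.2186]
ee_rot: [[-0.002, 1.0, -0.003], [0.965, 0.001, -0.262], [-0.262, -0.003, -0.965]]
contact_force: [0.8, -0.0, -0.3]
width: 0.0498
finger_force: 62.2
```

```bash
cat > spec.py <<'E'
from look import *
s=env.get_state();print(s["eef_pos"],s["width"],np.round(s["joint_pos"],2),s["contact_force"]); R=np.array(s["ee_rot"]);print(np.round(R,3).tolist())
g=np.array(s["eef_pos"])-.0235*R[:,2]; print("grasp pt",g)
dz=.0297+.010-s["eef_pos"][2]; print("to pad w/ 1mm gap: world dz",dz,"tool",R.T@([.6437-g[0],-.167-g[1],dz])*100)
E
python3 - <<'E'
from spec import *
im,d=env.capture("wrist"); cv2.imwrite("pics/w7.png",im)
m=env.camera_model("wrist");P=cloud(m,d)
for b in env.masks_of("wrist","pad_0"):
    u,v=b["mask"].nonzero()[::-1]; print(ray(m,u.mean(),v.mean(),.009)[:2],len(u),b["confidence"])
E
```

```text
[ 0.64278883 -0.17265837  0.21856498] 0.0497932526370988 [-0.18  0.22  1.13 -0.26  1.74 -0.23] [ 0.8289939  -0.03944286 -0.26499044]
[[-0.002, 1.0, -0.003], [0.965, 0.001, -0.262], [-0.262, -0.003, -0.965]]
grasp pt [ 0.64285561 -0.166506    0.24124524]
to pad w/ 1mm gap: world dz -0.1788649846300166 tool [ 4.63477752  0.14366441 17.27525963]
[ 0.64762631 -0.08210666] 2956 0.87
[ 0.64325564 -0.16561475] 3597 0.81
```

View pics/w7.png

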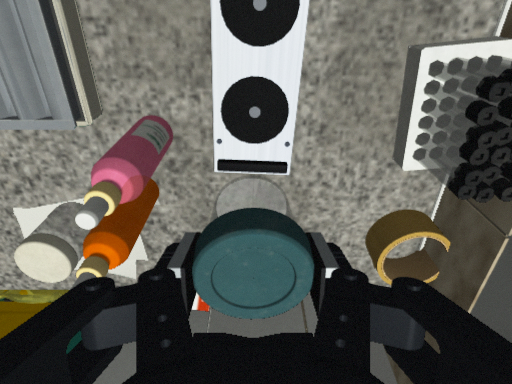

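Emit:
apply_moves --pt "1.0 0.1 3.9 0 0 0 1" --pt "2.1 0.1 7.8 0 0 0 1" --pt "3.1 0.1 11.6 0 0 0 1" --pt "3.9 0.1 14.5 0 0 0 1" --pt "4.4 0.1 16.4 0 0 0 1" --pt "4.6 0.1 17.2 0 0 0 1" --pt "4.6 0.1 17.2 0 0 0 1"

```text
t: 18.1
eef_pos: [0.6437, -0.1746, 0.0409]
ee_rot: [[-0.0, 1.0, -0.003], [0.965, -0.001, -0.262], [-0.262, -0.003, -0.965]]
contact_force: [0.4, 0.8, -0.6]
width: 0.0492
finger_force: 62.2
```

```bash
python3 spec.py
```

```text
[ 0.64368034 -0.17457267  0.04091219] 0.04922254567085841 [-0.18  0.28  1.38 -0.26  1.44 -0.15] [ 0.36921738  0.77848903 -0.56230537]
[[-0.0, 1.0, -0.003], [0.965, -0.001, -0.262], [-0.262, -0.003, -0.965]]
grasp pt [ 0.64374972 -0.16840943  0.06358949]
to pad w/ 1mm gap: world dz -0.001212194848140405 tool [ 0.16780215 -0.00469361  0.08002596]
```

Emit:
apply_moves --pt "0.15 0 0.12 0 0 0 1" --pt "0.15 0 0.2 0 0 0 1" --pt "0.15 0 0.2 0 0 0 1" --pt "0.15 0 0.2 0 0 0 1"

```text
t: 18.6
eef_pos: [0.6439, -0.1739, 0.0388]
ee_rot: [[0.0, 1.0, -0.002], [0.965, -0.001, -0.262], [-0.262, -0.002, -0.965]]
contact_force: [0.4, 0.8, 1.7]
width: 0.0491
finger_force: 62.4
```

Emit:
apply_moves --pt "0.15 0 0.2 0 0 0 0.3" --pt "0.15 0 0.2 0 0 0 -0.3" --pt "0.15 0 0.2 0 0 0 -1" --pt "0.15 0 0.2 0 0 0 -1" --pt "-0.3 0 -1.5 0 0 0 -1" --pt "-1.3 0 -5 0 0 0 -1" --pt "-2.6 0 -9.7 0 0 0 -1" --pt "-3.9 0 -14.5 0 7 0 -1" --pt "-5.2 0 -19.3 0 15 0 -1" --pt "-5.2 0 -19.3 0 15 0 -1"

```text
t: 19.85
eef_pos: [0.6453, -0.1763, 0.2465]
ee_rot: [[0.004, 1.0, 0.008], [1.0, -0.004, -0.007], [-0.006, 0.008, -1.0]]
contact_force: [0.6, 0.1, -0.2]
width: 0.0854
finger_force: 0.0
```

```bash
python3 - <<'E'
from look import *
s=env.get_state();print(s["eef_pos"],np.round(s["ee_rot"],3).tolist(),s["contact_force"])
obj["sp2"]=((.6437,-.167),k(.026),.052,.063,.045)
for c in ["wrist","side","scene"]: print(c);im,m,P=wfit(["sp2","jar"],c); cv2.imwrite(f"pics/{c}8.png",im)
E
```

```text
[ 0.64532162 -0.17625206  0.24646353] [[0.004, 1.0, 0.008], [1.0, -0.004, -0.007], [-0.006, 0.008, -1.0]] [ 0.6216843   0.11194978 -0.15870252]
wrist
sp2 [ 0.65787684 -0.16788946] 0.008062186448753995 1580
  top z 0.2946704324786843 mid [ 0.64371117 -0.16867436] 589
jar [ 0.41001717 -0.31354994] 0.00039702760947210776 1432
  top z 0.08201774623905733 mid [ 0.41117472 -0.3035527 ] 1249
side
sp2 [ 0.64099198 -0.1676186 ] 0.003121326229159188 54
  top z 0.29394595031714543 mid [ 0.68420962 -0.17394471] 5
jar [ 0.41008123 -0.31430414] 0.002051186200298903 180
  top z 0.08607812281827816 mid [ 0.40847013 -0.31081767] 41
scene
sp2 [ 0.64453612 -0.16651204] 0.002732584485424092 82
  top z 0.2864272690733999 mid [ 0.64368544 -0.16118014] 8
```

View pics/wrist8.png

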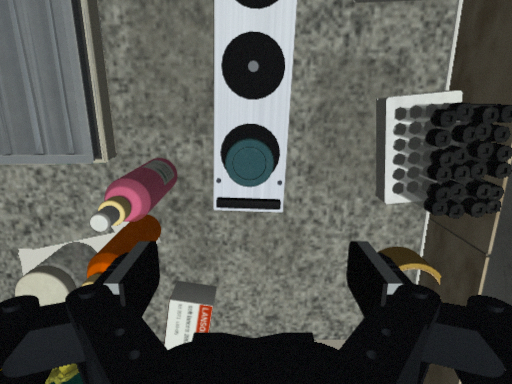

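The specimen cup stands centred on pad_3, cap at (250,160). Now the jar.

Emit:
apply_moves --pt "-2.5 -4.5 0 0 0 0 -1" --pt "-5.5 -9 0 0 0 0 -1" --pt "-8 -13.5 0 0 0 0 -1" --pt "-10.5 -18 0 0 0 0 -1" --pt "-13 -21.5 0 0 0 0 -1" --pt "-13.8 -23.5 0 0 0 0 -1" --pt "-13.8 -23.5 0 0 0 0 -1" --pt "-13.8 -23.5 0 0 0 0 -1"

```text
t: 21.0
eef_pos: [0.4098, -0.3103, 0.2387]
ee_rot: [[-0.0, 1.0, -0.004], [1.0, 0.0, -0.003], [-0.003, -0.004, -1.0]]
contact_force: [0.1, -1.1, 0.6]
width: 0.0857
finger_force: 0.0
```

```bash
python3 - <<'E'
from look import *
s=env.get_state();R=np.array(s["ee_rot"]);print(s["eef_pos"],np.round(R,3).tolist(),s["contact_force"])
obj["jar"]=((.41,-.314),)+obj["jar"][1:]
im,m,P=wfit(["jar"]); cv2.imwrite("pics/w9.png",im)
q=near(P,(.41,-.314),.045,.075,.09); print((np.percentile(q,1,0)+np.percentile(q,99,0))/2,np.ptp(q,0)) if len(q) else 0
print("shift",R.T@(np.array([.41,-.314,.042])-s["eef_pos"])*100)
E
```

```text
[ 0.40978154 -0.31031454  0.23865964] [[-0.0, 1.0, -0.004], [1.0, 0.0, -0.003], [-0.003, -0.004, -1.0]] [ 0.13356847 -1.13347114  0.57613012]
jar [ 0.41184402 -0.31437283] 0.00012876857785253898 280
  top z 0.2990207351157424 mid [ 0.40996298 -0.29878458] 321
[ 0.41186253 -0.31299635  0.08123532] [0.05873823 0.05971276 0.01089711]
shift [-0.31906131  0.09308447 19.66662096]
```

View pics/w9.png

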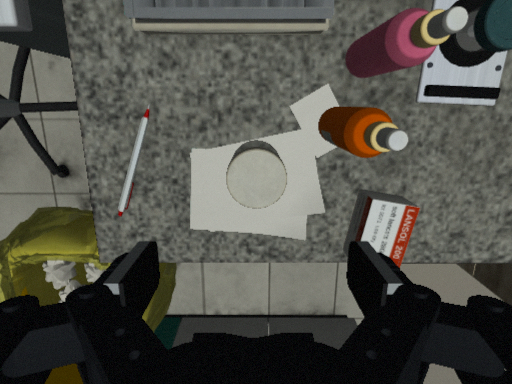

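The jar lid is at (257,178) and the fingers have room on both sides.

Emit:
apply_moves --pt "-0.3 0.2 4 0 0 0 -1" --pt "-0.3 0.2 8 0 0 0 -1" --pt "-0.3 0.2 12 0 0 0 -1" --pt "-0.3 0.2 16 0 0 0 -1" --pt "-0.3 0.2 19 0 0 0 -1" --pt "-0.3 0.2 19.6 0 0 0 -1" --pt "-0.3 0.2 19.6 0 0 0 -1" --pt "-0.3 0.2 19.6 0 0 0 0" --pt "-0.3 0.2 19.6 0 0 0 1" --pt "-0.3 0.2 19.6 0 0 0 1"

```text
t: 22.3
eef_pos: [0.4115, -0.3157, 0.0455]
ee_rot: [[0.001, 1.0, -0.0], [1.0, -0.001, -0.006], [-0.006, -0.0, -1.0]]
contact_force: [0.5, 0.9, 6.2]
width: 0.0587
finger_force: 64.5
```

Emit:
apply_moves --pt "0 0 0 0 0 0 1" --pt "0 0 0 0 0 0 1" --pt "0 0 0 0 0 0 1"

```text
t: 22.68
eef_pos: [0.4115, -0.3157, 0.0455]
ee_rot: [[0.001, 1.0, -0.0], [1.0, -0.001, -0.006], [-0.006, -0.0, -1.0]]
contact_force: [1.6, 0.4, 7.4]
width: 0.0591
finger_force: 64.5
```

Emit:
apply_moves --pt "0 0 -1.5 0 0 0 1" --pt "0 0 -5 0 0 0 1" --pt "0 0 -10 0 0 0 1" --pt "0 0 -15 0 0 0 1" --pt "0 0 -20 0 0 0 1" --pt "3 3 -20 0 0 0 1" --pt "7 7 -20 0 0 0 1" --pt "11 11 -20 0 0 0 1" --pt "15 14.5 -20 0 0 0 1" --pt "19 18.5 -20 0 0 0 1"

```text
t: 23.92
eef_pos: [0.5969, -0.123, 0.2429]
ee_rot: [[0.001, 1.0, -0.003], [1.0, -0.001, -0.004], [-0.004, -0.003, -1.0]]
contact_force: [0.6, -0.3, -1.1]
width: 0.0584
finger_force: 64.5
```

Emit:
apply_moves --pt "2 2 0 0 0 0 1" --pt "4 4 0 0 0 0 1" --pt "5.6 5.1 0 0 0 0 1" --pt "5.6 5.1 4 0 0 0 1" --pt "5.6 5.1 8 0 0 0 1" --pt "5.6 5.1 12 0 0 0 1" --pt "5.6 5.1 14 0 0 0 1" --pt "5.6 5.1 14 0 0 0 1" --pt "5.6 5.1 14 0 0 0 1"

```text
t: 25.05
eef_pos: [0.6477, -0.0691, 0.1041]
ee_rot: [[0.001, 1.0, -0.0], [1.0, -0.001, -0.004], [-0.004, -0.0, -1.0]]
contact_force: [0.4, 0.6, -0.2]
width: 0.0586
finger_force: 64.6
```

```bash
python3 - <<'E'
from look import *
s=env.get_state();R=np.array(s["ee_rot"]);print(s["eef_pos"],np.round(R,3).tolist(),s["contact_force"])
h=s["eef_pos"][2]-.0455
print("shift",R.T@(np.array([.6475,-.0695,.0455+.010])-s["eef_pos"])*100)
obj["j2"]=((.6475,-.068),k(.0305),h+.02,h+.078,.05)
for c in ["side","scene","wrist"]: print(c); im,m,P=wfit(["j2"],c)
cv2.imwrite("pics/w10.png",im)
E
```

```text
[ 0.6477247  -0.06909638  0.10408906] [[0.001, 1.0, -0.0], [1.0, -0.001, -0.004], [-0.004, -0.0, -1.0]] [ 0.3678005   0.61620158 -0.23279312]
shift [-0.02148294 -0.02154673  4.8590307 ]
side
j2 [ 0.64577053 -0.06781527] 0.002113471501996259 218
  top z 0.29867203541386794 mid [ 0.63975949 -0.05986318] 37
scene
j2 [ 0.64955377 -0.06567524] 0.001743199243430013 267
  top z 0.2985713098880035 mid [ 0.6414891  -0.04341087] 46
wrist
j2 [ 0.64739431 -0.06776553] 0.0003013361814629134 4329
  top z 0.2011710180009495 mid [ 0.6474224  -0.05039735] 2312
```

View pics/w10.png

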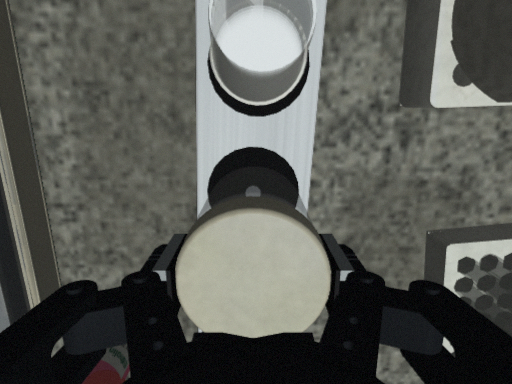

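The jar is over pad_2 (dot at (253,192)), and the fit puts it centred within 1 mm.

Emit:
apply_moves --pt "0 0 2 0 0 0 1" --pt "0 0 4 0 0 0 1" --pt "0 0 4.7 0 0 0 1" --pt "0 0 4.9 0 0 0 1" --pt "0 0 4.9 0 0 0 1" --pt "0 0 4.9 0 0 0 1"

```text
t: 25.95
eef_pos: [0.646, -0.0688, 0.0539]
ee_rot: [[0.001, 1.0, -0.004], [1.0, -0.001, -0.003], [-0.003, -0.004, -1.0]]
contact_force: [-6.3, 1.5, 10.7]
width: 0.0588
finger_force: 66.9
```

Light contact on the pad, so release and retreat.

Emit:
apply_moves --pt "0 0 -0.1 0 0 0 0.2" --pt "0 0 -0.1 0 0 0 -0.4" --pt "0 0 -0.1 0 0 0 -1" --pt "0 0 -0.1 0 0 0 -1" --pt "0 0 -1 0 0 0 -1" --pt "0 0 -4 0 0 0 -1" --pt "0 0 -9 0 0 0 -1" --pt "0 0 -15 0 0 0 -1" --pt "0 -6 -20 0 0 0 -1" --pt "0 -12 -20 0 0 0 -1"

```text
t: 27.2
eef_pos: [0.5377, -0.0685, 0.2559]
ee_rot: [[0.001, 1.0, 0.003], [1.0, -0.001, -0.005], [-0.005, 0.003, -1.0]]
contact_force: [-1.5, -0.5, 0.1]
width: 0.0856
finger_force: 0.0
```

```bash
python3 - <<'E'
from look import *
s=env.get_state();print(s["t"],s["eef_pos"],s["contact_force"],s["finger_force"])
obj={"b2":((.6555,.126),k(.021),.035,.14,.04),"s2":((.651,.026),lambda z:.0275-.0095*(z-.009)/.127,.025,.12,.04),"j2":((.6475,-.068),k(.0305),.02,.085,.045),"sp2":((.6437,-.167),k(.026),.052,.063,.04)}
import look; look.obj.update(obj)
for c in ["scene","side","wrist"]: print(c); im,m,P=wfit(list(obj),c); cv2.imwrite(f"pics/{c}F.png",im)
cv2.imwrite("pics/F.png",np.hstack([cv2.resize(cv2.imread("pics/sideF.png")[100:260,150:350],(400,320)),cv2.resize(cv2.imread("pics/wristF.png"),(400,320))]))
for b in env.boxes_of("side","carton"): print(b)
E
```

```text
27.2 [ 0.53768657 -0.06846501  0.25588153] [-1.49305811 -0.5179072   0.12481709] 0.0
scene
b2 [0.65820125 0.12830618] 0.00149382789512511 406
  top z 0.1785258487552306 mid [0.65626043 0.1282228 ] 17
s2 [0.65236046 0.02894474] 0.0013300586636235876 408
  top z 0.13723296443716437 mid [0.65203416 0.02975019] 55
j2 [ 0.649238   -0.06457748] 0.0011850235040091542 301
  top z 0.09406113889647696 mid [ 0.64492994 -0.06230961] 119
sp2 [ 0.64670918 -0.16661394] 0.0030572829890237194 82
  top z 0.06897519965039499 mid [ 0.64351222 -0.16274707] 46
side
b2 [0.65332242 0.12553328] 0.0015768662255731918 285
  top z 0.17663287438932337 mid [0.65281163 0.12646844] 13
s2 [0.64807893 0.02666468] 0.0016088544046208735 280
  top z 0.13750752334127261 mid [0.64720052 0.02689358] 27
j2 [ 0.64471376 -0.06726277] 0.001653295307939312 203
  top z 0.09526590173719623 mid [ 0.6418912 -0.0638785] 46
sp2 [ 0.64260208 -0.16659296] 0.0035211508104633187 53
  top z 0.06963505348246835 mid [ 0.63884917 -0.16187321] 29
wrist
  top z 0.020168332749166545 mid [0.65708858 0.10504333] 16
s2 [0.65133383 0.02504338] 0.0007009032753443143 2130
  top z 0.1367691596117574 mid [0.65214386 0.02501115] 1698
j2 [ 0.6482538  -0.06744243] 0.0001832140652454385 811
  top z 0.0927711219292496 mid [ 0.64735872 -0.067012  ] 2790
sp2 [ 0.64521363 -0.16915052] 0.0003462112569711621 236
  top z 0.06667838153515437 mid [ 0.64100565 -0.16842979] 791
{'point': [0.5601, -0.3903, 0.0365], 'confidence': 0.67}
```

View pics/F.png

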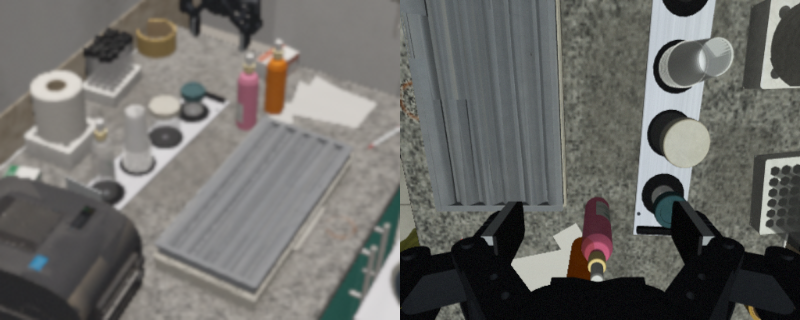

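All four stand on their pads within a few mm, in order from the end plate, and the carton hasn't moved. I'll let the arm settle and hand in.

Emit:
apply_moves --pt "0 0 0 0 0 0 -1" --pt "0 0 0 0 0 0 -1" --pt "0 0 0 0 0 0 -1" --pt "0 0 0 0 0 0 -1"

```text
t: 27.9
eef_pos: [0.5377, -0.0682, 0.2511]
ee_rot: [[0.001, 1.0, -0.004], [1.0, -0.001, -0.003], [-0.003, -0.004, -1.0]]
contact_force: [-0.4, -0.5, 0.2]
width: 0.0852
finger_force: 0.0
```

```bash
python3 -c "
from cell import env
print(env.job_done())"
```

```text
the job is handed in; nothing more can be done
None
```

The job is handed in at about 28 s (no verdict was returned): from the end plate, the spray bottle, cup stack, lidded jar and specimen cup stand upright and released, each measured within a few mm of its pad centre, with the carton untouched.

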